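Load the cleaning cup into the ultrasonic cleaner

ROBOT

A 6-joint arm with a two-finger parallel gripper is mounted at the origin on the work surface. World frame = base frame: x ahead of the robot, y to its left, z up, the work surface at z = 0. Lengths are in m, angles in rad, forces in N, time in s.
With the tool pointing down it reaches from about 0.325 to 1 m from the base axis. Payload 5.1 kg.
Tool frame: the origin (TCP) lies midway between the tips of the shut fingers; the grasp point (between the pads) lies 19 mm behind it (r.grip_point_offset is the distance from the TCP to the grasp point, in m); z points along the fingers, y is the line along which they close (so a half turn about z gives the same grasp; the last joint's range is limited). The gripper opens to 85 mm and grips with 20 to 120 N. Pads are 22 mm wide; open, the fingers measure 114 mm over their backs; the gripper's body (76 mm by 85 mm) begins 54 mm behind the grasp point. The pads swing forward as they close: fully open they stand 13 mm farther back than shut.
Start: joints at [-1.3, 0.124, 1.65, -0, 1.367, -0.083], TCP at [0.225, -0.61, 0.231] pointing down, gripper open.
Joint ranges: [-2.61, 2.61], [-1.02, 2.33], [0.03, 2.71], [-1.35, 4.49], [0.32, 2.68], [-2.91, 2.91]. Speed limits (rad/s): [2.57, 2.57, 3.14, 3.14, 3.14, 3.14].

INTERFACE

Orientations are given as a rotation vector (axis times angle).
In Python, from cell import r, effector, ik, imaging gives the robot as it stands. The module is installed in compiled form; this text tells all that it offers. Calls block until the motion is done:
- r.move_ptp(position, orientation): joint-space move of the TCP to a pose.
- r.servo_line(position, rotation=None, max_speed=0.15, until_force=None): straight line of the TCP; rotation=None keeps the orientation; max_speed is the mean speed in m/s. With until_force (N) it stops when the force on the tool has changed by that much, and returns True; else False.
- r.move_j(angles): joint-space move.
- effector.gripper_to(opening, grip_force=None): finger opening in m; grip_force is the grip in N (None keeps the last); returns when the fingers have stopped.
- r.sleep(seconds).
- ik(position, orientation): joint angles nearest the present ones, or None.
- imaging.grab_frame(name): name is "scene" or "top"; returns a dict with "pixels" (420x560x3 uint8, red, green, blue), "fovy" (degrees; the focal length in pixels is half the picture's height over the tangent of half this angle, whatever the lens; pixels are square), "cx", "cy" (the principal point, pixels), "dist_coeffs" ([k1, k2, p1, p2, k3] as OpenCV has them; the pictures are not rectified), "eye" and "attitude" of the camera in the world. Camera axes: x right, y up, looking along -z (the intrinsics and any distortion apply to the point x, -y, -z); pixel columns grow to the right and rows downward; lengths in m; the calibration is good to about 2 mm. A picture is of the moment at which its call begins. There is no depth.
A pose or a line that the arm cannot do raises r.MotionError and nothing moves.
- r.close_job(): hands the job in; it is judged then, once.
Readings, each from a call of its own:
- r.current_time(): time.
- r.current_qpos(): joint angles.
- r.current_dq(): joint speeds.
- r.current_effort(): joint torques, N m.
- r.current_eef_pos(): TCP position.
- r.current_orientation(): TCP orientation.
- r.current_wrist_force(): force on the tool from outside, world axes, zero at the start.
- r.current_ft_torque(): the same for the moment, N m.
- r.current_grip_width(): finger opening in m.
- r.current_grip_force(): force on a finger pad.
Only numpy, scipy, OpenCV 4.12 (cv2) and the standard library are available. Lean on these libraries where they do the work, as an engineer would, in place of code of your own. Each camera call takes 0.05 s, during which the arm holds its last target. There are 200 camera calls.

TASK

Load the ultrasonic cleaner on this repair bench: take the steel cleaning cup with the orange lid by its knob, keep it upright, and lower it gently (do not drop it) into the round tapered opening in the top of the cleaner, so that it sits fully home, centred and level, then let go. Leave the cup with the blue lid and the yellow-capped jar where they stand.

Things in the scene. Friction and masses are not known exactly. Their poses are not given: they have to be found in the camera images.
- orange_cup: Cup to load: closed steel cone, 44 mm across at the foot, 84 mm at 42 mm height; fixed orange lid (87 mm across, 42 to 48 mm height); upright round orange knob, 30 mm diameter, 48 to 82 mm height: grip it from above at 60 to 75 mm height, any yaw. About 0.25 kg, loose, standing on the table. Origin: centre of the foot's underside; z up along its axis.
- blue_cup: Bystander: the same cup with a blue lid and knob; same sizes and origin. Must stay where it stands.
- jar: Bystander: a closed clear round jar with a yellow cap, 56 mm in diameter, 75 mm tall. Origin: centre of its underside. Must stay where it stands.
- opening (a point): Opening of the ultrasonic cleaner, a fixed white and blue box 220 (its x) x 200 mm, cover 115 mm above the table, hole in its middle. Point: centre of the hole, level with its steel rim (120 mm above the table); z up. Inside it tapers like the cup: 76 mm across at the rim, 53 mm 24 mm lower. Fully home, the cup's foot is 34 mm below this point, its lid 8 mm above the rim.

How it is judged:
By the outcome, as a careful person would: the job done as asked, in the order asked, and still so for the second after the job is handed in, with the robot touching nothing.
It also fails if it takes over 38 s, if anything falls off the work surface, if the arm or the gripper's body presses on something with over 40 N, if the wrist force passes 120 N, or if a joint passes its speed limit or range.

## Working session

There is one attempt and no reset: what is moved stays moved. The work goes in short steps, each a Python script; the robot and the scene stay as the last script left them, time stands still between calls to the robot, and variables do not carry over. Pictures are saved under pics/ and viewed, at most 10 in all, crops included, and the job is handed in when it is done.

```bash
mkdir -p pics; python3 - <<'E'
from cell import r,effector,ik,imaging
import cv2,pickle
for n in("scene","top"):
    f=imaging.grab_frame(n); pickle.dump(f,open(n+".pkl","wb"))
    cv2.imwrite(f"pics/{n}0.png",f["pixels"][...,::-1])
    print(n,{k:v for k,v in f.items() if k!="pixels"})
print(r.current_orientation(),r.current_time())
E
```

```text
scene {'fovy': 43.417383591856435, 'cx': 275.1623492030632, 'cy': 219.3229417004668, 'dist_coeffs': array([-0.06960119,  0.        ,  0.        ,  0.        ,  0.        ]), 'eye': array([1.43869214, 0.18640183, 0.84948773]), 'attitude': array([0.63193348, 0.79376605, 1.68183462])}
top {'fovy': 55.90232283401246, 'cx': 287.0865445363005, 'cy': 211.11558921362177, 'dist_coeffs': array([-0.00230647,  0.        ,  0.        ,  0.        ,  0.        ]), 'eye': array([ 0.39923656, -0.04175922,  0.9498923 ]), 'attitude': array([ 0.12937382, -0.14076411, -1.54911656])}
[-3.09070818e+00 -5.52474793e-01  2.96007520e-04] 0.1
```

View pics/scene0.png

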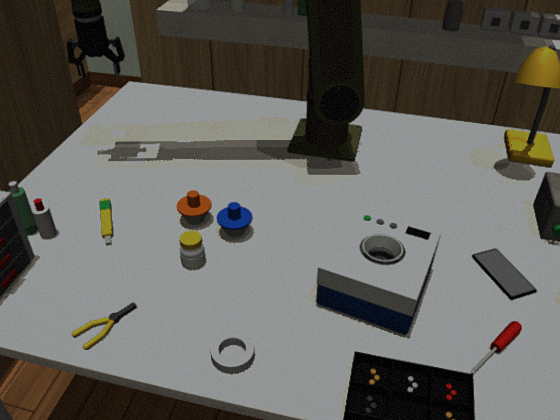

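View pics/top0.png

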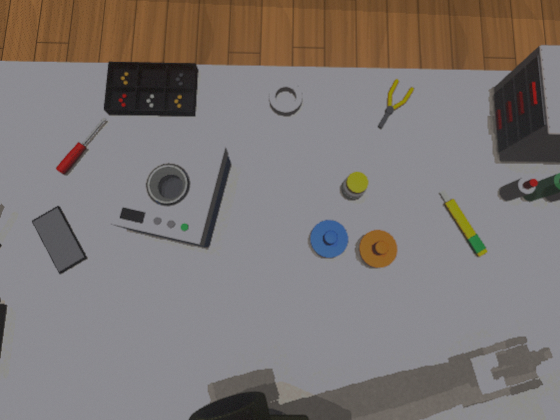

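```bash
cat > h.py <<'E'
import cv2,numpy as np
from scipy.optimize import least_squares
def proj(f,P):
    R=cv2.Rodrigues(np.array(f["attitude"],float))[0]
    R=np.diag([1,-1,-1.])@R.T; t=-R@f["eye"]
    F=210/np.tan(np.radians(f["fovy"]/2))
    K=np.array([[F,0,f["cx"]],[0,F,f["cy"]],[0,0,1]])
    return cv2.projectPoints(np.asarray(P,float).reshape(-1,1,3),cv2.Rodrigues(R)[0],t,K,np.array(f["dist_coeffs"]))[0][:,0]
def circ(x,y,z,rad,n=64):
    a=np.linspace(0,2*np.pi,n,endpoint=False)
    return np.c_[x+rad*np.cos(a),y+rad*np.sin(a),np.full(n,z)]
def cupmask(f,x,y,z0=0,s=16):
    m=np.zeros((420,560),np.uint8)
    M=np.zeros((420*4,560*4),np.uint8)
    for (a,b,rad) in((.042,.048,.0435),(.048,.082,.015)):
        p=proj(f,np.r_[circ(x,y,z0+a,rad),circ(x,y,z0+b,rad)]).astype(np.float32)
        cv2.fillPoly(M,[np.round(((cv2.convexHull(p)+.5)*4-.5)*16).astype(np.int32)],255,shift=4)
    return M
def cen(M,s=1):
    m=cv2.moments(M,True); return (np.array([m["m10"],m["m01"]])/m["m00"]+.5)/s-.5
def colmask(f,lo,hi,roi=None):
    h=cv2.cvtColor(cv2.medianBlur(f["pixels"],3),cv2.COLOR_RGB2HSV); m=cv2.inRange(h,lo,hi)
    if roi is not None:
        k=np.zeros_like(m); cv2.circle(k,tuple(int(v) for v in roi[:2]),int(roi[2]),255,-1); m&=k
    return m
ORANGE=((4,130,50),(18,255,255)); BLUE=((100,130,50),(125,255,255))
def fitcup(fs,obs,x0,z0=0):
    fun=lambda q:np.concatenate([cen(cupmask(f,q[0],q[1],z0),4)-o for f,o in zip(fs,obs)])
    s=least_squares(fun,x0,diff_step=.01,x_scale=.1); return s.x,s.fun
def atz(f,uv,z):
    return least_squares(lambda q:proj(f,[[q[0],q[1],z]])[0]-uv,[.5,0]).x
E
python3 - <<'E'
import pickle
from h import *
fs=[pickle.load(open(n+".pkl","rb")) for n in("scene","top")]
for nm,c,rois in(("orange",ORANGE,((194,207,30),(379,248,30))),("blue",BLUE,((235,218,30),(329,239,30)))):
    ms=[colmask(f,*c,roi) for f,roi in zip(fs,rois)]
    obs=[cen(m) for m in ms]; x0=atz(fs[1],obs[1],.05)
    print(nm,obs,[cv2.countNonZero(m) for m in ms])
    q=fitcup(fs,obs,x0); print(q,[cv2.countNonZero(cupmask(f,*q[0]))/16 for f in fs])
    for i in (0,1): print(fitcup([fs[i]],[obs[i]],x0)[0])
print("jar",atz(fs[1],(357,183),.075),atz(fs[0],(191,239),.075))
h=[atz(fs[0],(383,247),.12),atz(fs[1],(168,184),.12)];print("hole",h)
tiles=[]
for f,(u,v),p in zip(fs,((383,247),(168,184)),h):
    x,y=u-30,v-30;k=6
    im=cv2.resize(np.ascontiguousarray(f["pixels"][y:y+60,x:x+60,::-1]),None,fx=k,fy=k,interpolation=cv2.INTER_CUBIC)
    tiles.append(cv2.convertScaleAbs(im,alpha=1.4))
    im2=tiles[-1].copy()
    cv2.polylines(im2,[np.round((proj(f,circ(*h[1],.12,.038))-[x,y]+.5)*k).astype(np.int32)],True,(0,255,0),1)
    tiles.append(im2)
cv2.imwrite("pics/hole.png",cv2.resize(np.vstack([np.hstack(tiles[:2]),np.hstack(tiles[2:])]),(600,600)))
E
```

```text
orange [array([193.4015873 , 204.40634921]), array([377.77610536, 248.32173095])] [630, 1063]
(array([ 0.47407026, -0.25582652]), array([-0.04567161,  0.35381286,  0.0169165 ,  0.19675079])) [705.75, 1172.1875]
[ 0.47270248 -0.25631351]
[ 0.4745668  -0.25577588]
blue [array([234.0069808 , 216.82373473]), array([328.71953578, 238.36943907])] [573, 1034]
(array([ 0.49502151, -0.14343685]), array([-0.07880862,  0.20568735, -0.03249784,  0.16632957])) [757.5625, 1149.75]
[ 0.49425488 -0.14348852]
[ 0.49533228 -0.14354983]
jar [ 0.61949709 -0.20485808] [ 0.62675552 -0.20111528]
hole [array([0.59894344, 0.21453774]), array([0.59828022, 0.21027414])]
```

View pics/hole.png

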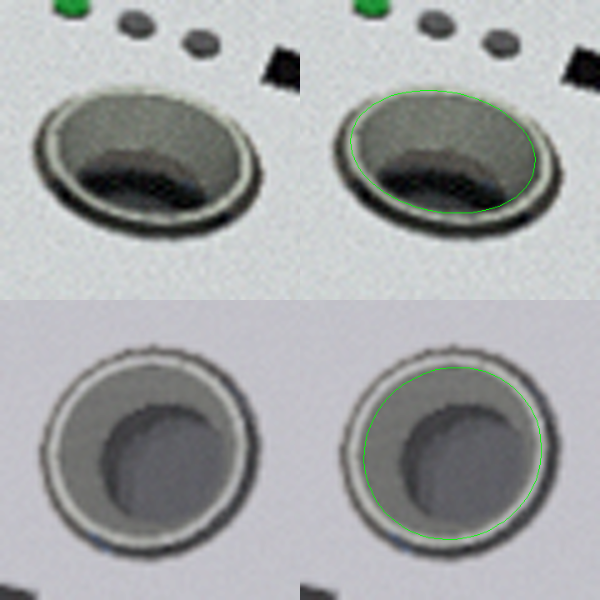

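The rim's inner ellipse is centred near crop (147,151) in the scene view and (146,452) in the top view. My guess circle is off by about 1 px, so I'll refine by fitting the bright rim ring.

```bash
cat >> h.py <<'E'
def samp(f,P):
    p=proj(f,P).astype(np.float32); g=cv2.GaussianBlur(cv2.cvtColor(f["pixels"],cv2.COLOR_RGB2GRAY),(3,3),0).astype(np.float32)
    return cv2.remap(g,p[:,:1],p[:,1:],cv2.INTER_LINEAR).mean()
def fithole(fs,x0,z=.12):
    from scipy.optimize import differential_evolution as de
    c=lambda q:-sum(samp(f,circ(q[0],q[1],z,q[2]))-samp(f,circ(q[0],q[1],z,q[2]-.004)) for f in fs)
    s=de(c,[(x0[0]-.012,x0[0]+.012),(x0[1]-.012,x0[1]+.012),(.037,.044)],seed=1,tol=1e-6); return s.x,s.fun
E
python3 - <<'E'
import pickle
from h import *
from cell import ik
fs=[pickle.load(open(n+".pkl","rb")) for n in("scene","top")]
for g in(fs,fs[:1],fs[1:]): print(fithole(g,(.598,.212)))
# grasp: close along world direction 'a' perpendicular-ish to orange->blue
for yaw in (0,.4,.8,1.2,-.4,-.8,-1.2,1.57):
    rv=cv2.Rodrigues(cv2.Rodrigues(np.array([0,0,yaw]))[0]@np.diag([1,-1,-1.]))[0][:,0]
    for p in((.474,-.2558,.051),(.474,-.2558,.2),(.598,.211,.137)):
        q=ik(p,rv); print(yaw,p,None if q is None else np.round(q,2))
E
```

```text
(array([0.5989558 , 0.21277102, 0.03917397]), np.float64(-57.506134033203125))
(array([0.59805301, 0.21299569, 0.03945677]), np.float64(-33.0108642578125))
(array([0.59944788, 0.21272018, 0.0391258 ]), np.float64(-25.779495239257812))Traceback (most recent call last):
  File "<stdin>", line 8, in <module>
cv2.error: OpenCV(4.12.0) /io/opencv/modules/calib3d/src/calibration_base.cpp:151: error: (-210:Unsupported format or combination of formats) The matrices must have 32f or 64f data type in function 'Rodrigues'
```

```bash
cat >> h.py <<'E'
def rvec(yaw): return cv2.Rodrigues(cv2.Rodrigues(np.array([0,0,float(yaw)]))[0]@np.diag([1,-1,-1.]))[0][:,0]
E
python3 - <<'E'
from h import *
from cell import r,effector,ik,imaging
best=[]
for yaw in (1.57,-1.57,1.2,-1.2):
    for p in((.474,-.2558,.052),(.474,-.2558,.16),(.599,.2128,.137)):
        q=ik(p,rvec(yaw)); print(yaw,p,None if q is None else np.round(q,2))
print(r.grip_point_offset)
E
```

```text
1.57 (0.474, -0.2558, 0.052) [-0.59  0.06  2.04  0.    1.04 -0.59]
1.57 (0.474, -0.2558, 0.16) [-0.59 -0.07  1.97  0.    1.24 -0.59]
1.57 (0.599, 0.2128, 0.137) [0.26 0.17 1.77 0.   1.21 0.26]
-1.57 (0.474, -0.2558, 0.052) [-0.59  0.06  2.04  0.    1.04  2.55]
-1.57 (0.474, -0.2558, 0.16) [-0.59 -0.07  1.97  0.    1.24  2.55]
-1.57 (0.599, 0.2128, 0.137) [ 0.26  0.17  1.77  0.    1.21 -2.89]
1.2 (0.474, -0.2558, 0.052) [-0.59  0.06  2.04 -0.    1.04 -0.22]
1.2 (0.474, -0.2558, 0.16) [-0.59 -0.07  1.97 -0.    1.24 -0.22]
1.2 (0.599, 0.2128, 0.137) [ 0.26  0.17  1.77 -0.    1.21  0.63]
-1.2 (0.474, -0.2558, 0.052) [-0.59  0.06  2.04 -0.    1.04  2.18]
-1.2 (0.474, -0.2558, 0.16) [-0.59 -0.07  1.97 -0.    1.24  2.18]
-1.2 (0.599, 0.2128, 0.137) None
0.0187
```

```bash
python3 - <<'E'
from h import *
from cell import r,effector,ik,imaging
R=rvec(np.pi/2); x,y=.474,-.2558
effector.gripper_to(.085)
r.move_ptp([x,y,.16],R)
r.servo_line([x,y,.049],R,max_speed=.08,until_force=6)
print(r.current_eef_pos(),r.current_wrist_force())
effector.gripper_to(.0,60)
print("w",r.current_grip_width(),r.current_grip_force(),r.current_wrist_force())
r.servo_line([x,y,.225],R,max_speed=.12)
print(r.current_wrist_force(),r.current_grip_width(),r.current_time())
r.move_ptp([.599,.2128,.225],R)
import pickle
for n in("scene","top"):
    f=imaging.grab_frame(n); pickle.dump(f,open(n+"1.pkl","wb")); cv2.imwrite(f"pics/{n}1.png",f["pixels"][...,::-1])
print(r.current_eef_pos(),r.current_ft_torque(),r.current_time())
a,b=[cv2.imread(f"pics/{n}1.png") for n in("scene","top")]
cv2.imwrite("pics/c1.png",np.hstack([cv2.resize(a[130:330,280:480],(400,400)),cv2.resize(b[80:280,70:270],(400,400))]))
E
```

```text
[ 0.4744258  -0.25609242  0.04966951] [-0.39654614  0.40035277 -0.11612584]
w 0.02823917581560108 59.33992266654968 [-1.52567767  0.26730161  2.73063834]
[ 0.01417277 -0.68463392 -2.06510612] 0.028720586852761694 5.6417
[0.59932024 0.21158345 0.22509609] [-0.00188742 -0.03099288  0.00604989] 7.5083
```

View pics/c1.png

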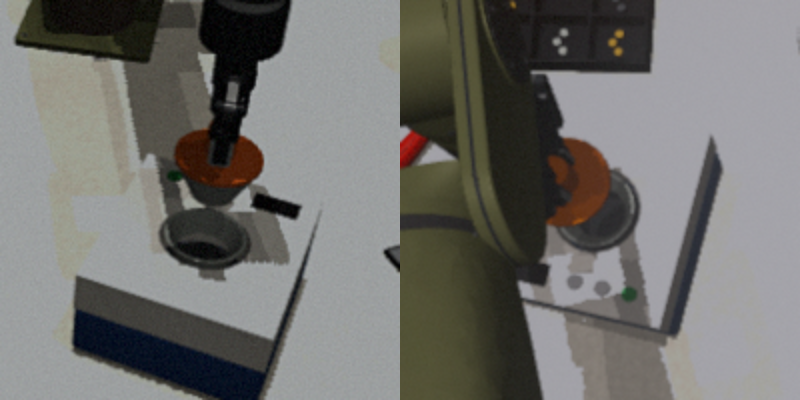

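The cup is held roughly upright above the hole: lid in the scene crop at (219,158), hole at (205,237). Next I'll measure its offset and roll in the grip.

```bash
cat >> h.py <<'E'
def ell(M,s=1):
    c=max(cv2.findContours(M,cv2.RETR_EXTERNAL,cv2.CHAIN_APPROX_NONE)[0],key=cv2.contourArea)
    h=cv2.convexHull(c); m=np.zeros_like(M); cv2.fillPoly(m,[h],255)
    mo=cv2.moments(m,True); return (cen(m,s)).round(2),np.degrees(.5*np.arctan2(2*mo["mu11"],mo["mu20"]-mo["mu02"])),mo["m00"]/s/s,np.array(cv2.boundingRect(m))/s
def lidmask(f,x,y,z0,roll=0):
    # lid only, rolled about world x
    M=np.zeros((420*4,560*4),np.uint8); R=cv2.Rodrigues(np.array([float(roll),0,0]))[0]
    P=np.r_[circ(0,0,.042-.07,.0435),circ(0,0,.048-.07,.0435)]@R.T+[x,y,z0+.07]
    p=proj(f,P).astype(np.float32)
    cv2.fillPoly(M,[np.round(((cv2.convexHull(p)+.5)*4-.5)*16).astype(np.int32)],255,shift=4); return M
E
python3 - <<'E'
import pickle
from h import *
from cell import r
print(r.current_eef_pos())
f=pickle.load(open("scene1.pkl","rb"))
m=colmask(f,*ORANGE,(390,209,35)); print("obs",ell(m))
z=r.current_eef_pos()[2]-.0497
for y in(.2116,.2076):
  for roll in(0,.06): print(y,roll,ell(lidmask(f,.599,y,z,roll),4))
E
```

```text
[0.59932024 0.21158345 0.22509609]
obs (array([388.88, 208.68]), np.float64(11.947094972131467), 1013.0, array([367., 194.,  45.,  30.]))
0.2116 0 (array([388.62, 209.01]), np.float64(9.370459292948793), 1087.375, array([366.25, 194.5 ,  45.75,  30.  ]))
0.2116 0.06 (array([389.41, 209.11]), np.float64(5.367906469623807), 1087.6875, array([367.  , 194.75,  45.75,  29.75]))
0.2076 0 (array([386.54, 208.67]), np.float64(9.307860390546482), 1083.3125, array([364.25, 194.25,  45.5 ,  30.  ]))
0.2076 0.06 (array([387.36, 208.79]), np.float64(5.257889860273701), 1085.4375, array([365.  , 194.5 ,  45.75,  29.75]))
```

```bash
python3 - <<'E'
from h import *
from cell import r,effector,ik,imaging
R=rvec(np.pi/2)
r.servo_line([.5988,.2135,.165],R,max_speed=.06)
print(r.current_eef_pos(),r.current_wrist_force())
hit=r.servo_line([.5988,.2135,.1345],R,max_speed=.02,until_force=5)
print(hit,r.current_eef_pos(),r.current_wrist_force(),r.current_ft_torque(),r.current_time())
f=imaging.grab_frame("scene");import pickle;pickle.dump(f,open("scene2.pkl","wb"))
m=colmask(f,*ORANGE,(385,232,35)); print("obs",ell(m))
print("home",ell(lidmask(f,.599,.2128,.086),4))
cv2.imwrite("pics/c2.png",cv2.resize(f["pixels"][170:300,310:460,::-1],(600,520),interpolation=cv2.INTER_CUBIC))
E
```

```text
[0.59918701 0.21361894 0.16566319] [-0.91903063 -0.46724703 -2.42251177]
True [0.5989229  0.21280307 0.13484406] [ 1.14435557 -0.27925365  1.93219753] [-0.1343734  -0.20379821 -0.00452817] 10.1667
obs (array([383.26, 243.31]), np.float64(13.336870146453148), 983.0, array([363., 228.,  42.,  31.]))
home (array([382.98, 243.35]), np.float64(10.507058519622571), 1043.8125, array([362.  , 228.5 ,  43.  ,  30.75]))
```

View pics/c2.png

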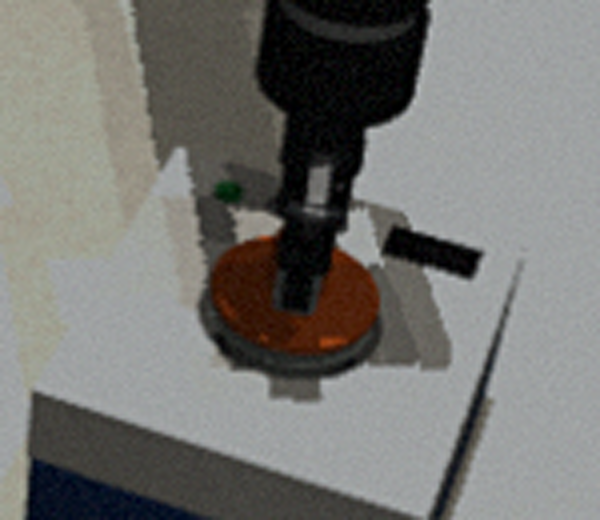

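The cup is in the opening at the expected home height, with its lid centre at pixel (383,243) as predicted. I'll loosen the grip, press lightly to seat it, then release and retreat.

```bash
python3 - <<'E'
from h import *
from cell import r,effector,ik,imaging
import pickle
R=rvec(np.pi/2)
effector.gripper_to(0,20)
print(r.servo_line([.5988,.213,.131],R,max_speed=.01,until_force=8),r.current_eef_pos(),r.current_wrist_force())
effector.gripper_to(.06)
effector.gripper_to(.085)
p=r.current_eef_pos()
r.servo_line([p[0],p[1],.26],R,max_speed=.1)
r.move_ptp([.45,-.1,.35],R) if ik([.45,-.1,.35],R) is not None else 0
fs=[imaging.grab_frame(n) for n in("scene","top")]
for n,f in zip(("scene","top"),fs): pickle.dump(f,open(n+"3.pkl","wb"))
for f,roi in zip(fs,((385,238,35),(168,184,35))):
    m=colmask(f,*ORANGE,roi); print("obs",ell(m),cen(m)," exp",ell(cupmask(f,.599,.2128,.086),4),cen(cupmask(f,.599,.2128,.086),4))
print(r.current_time(),r.current_wrist_force())
a,b=[f["pixels"][...,::-1] for f in fs]
cv2.imwrite("pics/c3.png",np.hstack([cv2.resize(a[170:300,320:450],(400,400),interpolation=cv2.INTER_CUBIC),cv2.resize(b[120:250,100:230],(400,400),interpolation=cv2.INTER_CUBIC)]))
E
```

```text
True [0.59904864 0.21267041 0.1344025 ] [-0.44635952 -0.27816683  3.55694481]
obs (array([383.38, 242.27]), np.float64(10.991978145048769), 1052.0, array([362., 226.,  43.,  33.])) [383.54805726 242.50817996]  exp (array([383.14, 242.41]), np.float64(10.604507913050885), 1108.75, array([362.  , 224.75,  43.  ,  34.5 ])) [383.10571732 242.56092063]
obs (array([165.35, 182.47]), np.float64(-33.85350970256579), 1297.0, array([145., 163.,  41.,  40.])) [165.35702614 182.40114379]  exp (array([165.24, 182.52]), np.float64(-21.249569657462366), 1351.5625, array([144.75, 162.5 ,  42.  ,  41.  ])) [165.24656753 182.52637764]
14.3 [-0.5729749  -0.66909095 -0.1187719 ]
```

View pics/c3.png

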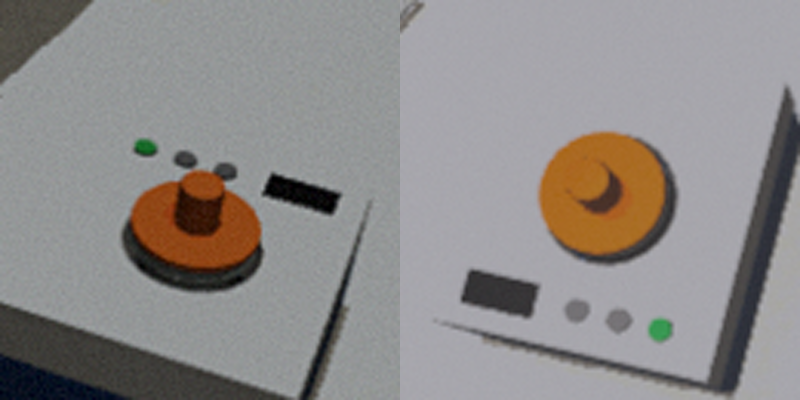

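The released cup sits level and centred, with its lid at the predicted pixels: scene (383,242), top (165,182). Handing in.

```bash
python3 -c "
from cell import r
print(r.close_job())"
```

```text
the job is handed in; nothing more can be done
None
```

The orange-lid cup is released and sitting fully home, centred and level in the cleaner by both camera views; the blue cup and jar were left alone, and the job was handed in at about 14 s (the judge's verdict wasn't shown).

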